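Fish the dropped spacer out of the cabinet gap with a bent rod

TASK

A steel spacer has dropped to the blind end of the narrow gap in the twin drawer cabinet. With the bent rod from the wooden holder, reach under the tie bars, press its rubber toe gently on the spacer (at most 20 N on spacer or cabinet) and drag it out to lie flat on the front tray, wholly clear of the gap, never touching it by hand. Then stand the rod back in its holder; leave the tin, tape measure and offcut alone.

Things in the scene. Friction and masses are not known exactly. Their poses are not given: they have to be found in the camera images.
- cabinet: fixed grey steel twin drawer cabinet, 126 deep, 166 wide, 60 mm high. Origin: mouth of the gap, mid-width, level with the gap floor at its blind end, 18 to 30 mm above the table; x into the gap, z up. Gap: x = 0 (open) to 120 mm (back plate), 22 mm wide, open above but for two tie bars. Floor level from x = 62 mm inward; from there out it slopes by a hidden angle, 0.075 rad down to 0.06 rad up
- tie_bar (a point): middle of the nearer tie bar: 8 mm round steel across the gap, 52 mm in from its mouth, 50 mm above the cabinet's origin, axes as the cabinet's; the other bar is 44 mm deeper in. The plate in the gap runs on from the mouth, without a step, as the front tray: 100 mm long, 116 mm wide, no rim
- spacer: smooth flat steel bar, 50 long (x), 16 wide (y), 12 mm thick (z), about 100 g, no hole. Origin: centre of its underside. Starts flat on the gap floor, lengthwise, 1 to 4 mm from the back plate: nothing fits behind it. It follows the toe when pressed with 6 to 12 N; under about 5 N the toe slips over it. Contact is stiff (over 5 N/mm; touching down faster than 6 mm/s can pass 20 N)
- rod: L-shaped rod, 160 g: 10 mm steel foot, 82 mm long, and upright shank with square wooden handle. Origin: under the middle of the foot; x along the foot to the toe, z up. Handle 16 x 16 mm at x = -34, y = 0 mm, z = 105 to 175 mm. Foot's top at z = 16 mm. Starts upright in the holder on its pads, x along the holder's x; it tilts a little in a grip
- rod_toe (a point): underside of the toe pad: rubber, 14 long, 12 wide, 8 mm high, at x = +34 mm of the rod. A like heel pad sits at x = -34 mm below the handle, undersides level
- rod_grip (a point): point to grip on the handle's axis, 135 mm above the pads' undersides, at x = -34 mm of the rod. Fingers that close along the rod's x hold it square; closing along its y, it slowly pitches toe-up under the load and its heel may then drag on the plate
- holder: fixed narrow open wooden box, outside 106 (x) x 32 (y) x 60 mm high, on a 140 x 60 mm foot plate; inside 94 x 20 mm, inner floor 6 mm above the table. Origin: centre of its underside. Stands on one side of the cabinet, the tin on the other
- tin: round tin, 69 mm across, 105 mm high, loose; origin under its centre; leave alone
- tape_measure: tape measure, 48 x 82 x 71 mm, loose, at the right of the table; leave alone
- offcut: loose pine offcut, 51 x 103 x 19 mm, at the near right of the table; leave alone
Not all that is in view belongs to the job. Of the things shaped like the holder, the wooden one is meant.

How it is judged:
On the way, in this order (a step that is already met when the one before it is completed fails the run):
1. the rod's toe bears on the spacer at the blind end of the gap (contact force between rod and spacer above 1 N and x of spacer in the frame of cabinet above 0.075 m), for 0.1 s.
2. the rod has dragged the spacer out of the gap onto the front tray (x of spacer in the frame of cabinet below -0.026 m and z of spacer in the frame of cabinet between -0.013 and 0.013 m), for 0.2 s.
At the end, for the whole second after the job is handed in: Spacer flat and still on the front tray (tilt under 0.15 rad, within 13 mm of the cabinet origin's height), centre at least 26 mm in front of the gap's mouth; rod standing in its holder, still and released: within 15 mm of the middle, underside less than 12 mm above the table, tilt under 0.2 rad (all of step 2 and angle between spacer's own z axis and vertical below 0.15 rad and linear speed of each of spacer, rod below 0.02 m/s and horizontal distance between rod and holder below 0.015 m and height (world z) of rod below 0.012 m and angle between rod's own z axis and vertical below 0.2 rad); the robot touches nothing.
It fails at once if the rod presses on the spacer with more than 20 N (contact force between rod and spacer above 20 N).
It fails at once if the rod presses on the cabinet with more than 20 N (contact force between rod and cabinet above 20 N).
It fails at once if the hand or arm touches the spacer (contact force between any of the fingers, the arm and spacer above 0.5 N).
It fails at once if the tin, tape measure or offcut is moved more than 30 mm (distance of any of tin, tape_measure, offcut from where it was at the start of the episode above 0.03 m).
It also fails if it takes over 72 s, if anything falls off the work surface, if the arm or the gripper's body presses on something with over 40 N, if the wrist force passes 120 N, or if a joint passes its speed limit or range.

ROBOT

A 6-joint arm with a two-finger parallel gripper is mounted at the origin on a cart in front of the work surface, level with it; the furniture and walls round the work are solid. World frame = base frame: x ahead of the robot, y to its left, z up, the work surface at z = 0. Lengths are in m, angles in rad, forces in N, time in s.
With the tool pointing down it reaches from about 0.425 to 0.95 m from the base axis. Payload 3.5 kg.
Tool frame: the origin (TCP) lies between the finger pads; the fingertips stand 22 mm ahead of it and the grasp point (between the pads) lies 3 mm ahead of it (ctrl.nose_length is the z of the fingertips in the tool frame, in m); z points along the fingers, y is the line along which they close (so a half turn about z gives the same grasp; the last joint's range is limited). The gripper opens to 85 mm and grips with 20 to 120 N. Pads are 22 mm wide; open, the fingers measure 114 mm over their backs; the gripper's body (76 mm by 85 mm) begins 54 mm behind the grasp point. The pads swing forward as they close: fully open they stand 13 mm farther back than shut.
Start: joints at [1.104, 0.286, 1.577, -0, 1.279, -0.15], TCP at [0.21, 0.641, 0.253] pointing down, gripper open.
Joint ranges: [-2.77, 2.77], [-0.9, 2.22], [0.21, 2.48], [-1.53, 4.67], [0.24, 2.81], [-2.84, 2.84]. Speed limits (rad/s): [2.79, 2.79, 3.14, 3.14, 3.14, 3.14].

INTERFACE

Orientations are given as a unit quaternion [x, y, z, w].
In Python, from plant import ctrl gives the robot as it stands. The module is installed in compiled form; this text tells all that it offers.
- The arm moves only by the tool send_rows, never from a script. Its argument "rows" is text: rows parted by semicolons, each of 7 numbers parted by spaces: the turn, a rotation vector about the tool's x, y, z in degrees, then the shift along the tool's x, y, z in mm, then the opening, from -1 (shut) to 1 (fully open). A call has 1 to 8 rows; each row is the pose to reach, as a shift and turn from the pose commanded when the call began, along the tool's axes at that moment; what a row does not reach only later rows make up. A row lasts 1/8 s, in which the tool goes at most 62.5 mm and 10.7 degrees, less where a joint would pass 70% of its speed; a pose out of reach is approached as far as the arm can. A call with a gripper value outside its range is refused whole. The fingers move at their own pace and stop on an object; "grip_force" is the grip in N (left out, the last holds). Time passes only in rows, so rows that repeat a pose let the fingers close. It gives the time, the measured TCP pose, the force, the opening and the grip force at its end, in the units of the state.
- ctrl.get_state(): the state, without advancing time (a new reading comes with each control period).
- ctrl.read_camera(name): name is "scene" or "top" or "wrist"; returns a dict with "color" (480x640x3 uint8, red, green, blue), "fx", "fy", "cx", "cy" (pixels), "extrinsics" (4x4, takes a point from world to camera coordinates). Camera axes: x right, y down, z forward; pixel columns grow to the right and rows downward; lengths in m; the calibration is good to about 2 mm. A picture is of the moment at which its call begins. There is no depth.
- ctrl.sign_off(): hands the job in; it is judged then, once.
Trained networks look in a picture, given as the dict that the camera call returned (one of the last four; its "shot" number tells which), for a name from the list of things; names that differ only in an ending like _2 or _b are one class to them, and where a whole thing is asked for, a point or a joint stands for the part that bears it (a point fixed in the world has none). Each returns a list of dicts, best first, with "p" (0 to 1); they miss things now and then, are a little off and sometimes report something else, mostly with a low value. They report only what shows in the picture. A call takes as long as a camera call. They do not tell look-alikes from the thing itself.
- ctrl.look_for(picture, target): "position" ([x, y, z] in m, in the coordinates of the camera as it stood for that picture, good to about 4 mm: the middle of the surface that is visible of it).
The state is a dict: "time": time; "qpos": joint angles; "dq": joint speeds; "joint_efforts": joint torques, N m; "eef_pos": TCP position; "tcp_rot": TCP orientation; "contact_force": force on the tool from outside, world axes, zero at the start; "wrist_torque": the same for the moment, N m; "opening": opening from 0.0 (shut) to 1.0 (fully open); "finger_force": force on a finger pad.
Only numpy, scipy, OpenCV 4.12 (cv2) and the standard library are available. Lean on these libraries where they do the work, as an engineer would, in place of code of your own. Each camera call takes 0.05 s, during which the arm holds its last target. There are 200 camera calls.

## Working session

There is one attempt and no reset: what is moved stays moved. The work goes in short steps, Python scripts to look and compute and a tool call to move; the robot and the scene stay as the last step left them, time stands still between calls to the robot, and variables do not carry over. Pictures are saved under pics/ and viewed, at most 10 in all, crops included, and the job is handed in when it is done.

Besides the shell and the picture viewer there is one more tool, called by a JSON object that holds its "api" and its "payload", one argument or row to a line. send_rows: Moves the arm, as the interface text tells. Its arguments: {"type":"object","properties":{"rows":{"type":"string"},"grip_force":{"type":"number"}},"required":["rows"]}

```bash
mkdir -p pics; cat > h.py <<'E'
import numpy as np, cv2
from plant import ctrl
from scipy.spatial.transform import Rotation as R
def shot(n,save=None):
    p=ctrl.read_camera(n)
    if save: cv2.imwrite('pics/'+save,p['color'][:,:,::-1])
    return p
def find(p,t):
    E=np.array(p['extrinsics']);out=[]
    for d in ctrl.look_for(p,t):
        c=np.array(d['position']);w=np.linalg.inv(E)@np.r_[c,1]
        out.append((round(d['p'],2),w[:3].round(4).tolist(),[int(p['fx']*c[0]/c[2]+p['cx']),int(p['fy']*c[1]/c[2]+p['cy'])]))
    return out
def ray(p,u,v,z):
    E=np.linalg.inv(np.array(p['extrinsics']));o=E[:3,3]
    d=E[:3,:3]@np.array([(u-p['cx'])/p['fx'],(v-p['cy'])/p['fy'],1]);return o+d*(z-o[2])/d[2]
def proj(p,w):
    c=np.array(p['extrinsics'])@np.r_[w,1];return [p['fx']*c[0]/c[2]+p['cx'],p['fy']*c[1]/c[2]+p['cy']]
E
python3 - <<'E'
from h import *
for n in ['scene','top']:
    p=shot(n,n+'0.png')
    print(n,np.linalg.inv(np.array(p['extrinsics']))[:3,3].round(3))
    for t in ['cabinet','tie_bar','spacer','rod','rod_toe','rod_grip','holder','tin','tape_measure','offcut']:
        print(t,find(p,t)[:4])
s=ctrl.get_state();print(s['eef_pos'],R.from_quat(s['tcp_rot']).as_matrix().round(3),s['time'],s['contact_force'])
E
```

```text
scene [-0.853  0.643  0.93 ]
cabinet [(0.87, [0.5562, 0.0409, 0.0524], [281, 252])]
tie_bar [(0.46, [0.4659, 0.25, 0.0199], [226, 293])]
spacer []
rod [(0.64, [0.4626, 0.2403, 0.1334], [227, 258])]
rod_toe [(0.72, [0.4646, 0.2438, 0.1313], [225, 258])]
rod_grip [(0.61, [0.4613, 0.2434, 0.1328], [226, 258])]
holder [(0.87, [0.6731, -0.2312, 0.023], [341, 226]), (0.79, [0.3803, 0.3791, 0.017], [189, 323]), (0.78, [0.4674, 0.2501, 0.0236], [225, 292])]
tin []
tape_measure [(0.58, [0.4623, 0.2437, 0.1299], [225, 259])]
offcut []
top [ 0.32  -0.02   1.486]
cabinet [(0.7, [0.5841, 0.0322, 0.086], [289, 200])]
tie_bar [(0.96, [0.5842, 0.0324, 0.0834], [289, 200]), (0.74, [0.4849, -0.2501, 0.0985], [411, 241])]
spacer [(0.39, [0.6419, 0.038, 0.0335], [288, 181])]
rod []
rod_toe [(0.56, [0.4786, 0.2325, 0.0646], [205, 246])]
rod_grip [(0.57, [0.4698, 0.2404, 0.0651], [201, 249])]
holder [(0.92, [0.6604, -0.2462, 0.007], [402, 175]), (0.91, [0.5049, 0.2266, 0.0087], [211, 238]), (0.91, [0.4122, 0.3735, 0.0121], [150, 275])]
tin [(0.66, [0.4851, -0.2521, 0.0991], [412, 241])]
tape_measure [(0.72, [0.6385, -0.4137, 0.0609], [475, 179])]
offcut [(0.4, [0.4866, -0.2528, 0.1], [412, 240]), (0.29, [0.6353, -0.4144, 0.0615], [476, 180])]
[0.21023601 0.64140542 0.25328571] [[-0.95   0.311 -0.   ]
 [ 0.311  0.95  -0.   ]
 [-0.    -0.    -1.   ]] 1.1 [ 0.19769818 -0.62068986 -0.31775589]
```

```bash
python3 - <<'E'
import cv2
a=cv2.imread('pics/top0.png')[130:330,100:500]
cv2.imwrite('pics/topc.png',cv2.resize(a,(800,400),interpolation=cv2.INTER_CUBIC))
a=cv2.imread('pics/scene0.png')[180:380,130:400]
cv2.imwrite('pics/scenec.png',cv2.resize(a,(800,592),interpolation=cv2.INTER_CUBIC))
E
```

```text
(no output)
```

View pics/topc.png

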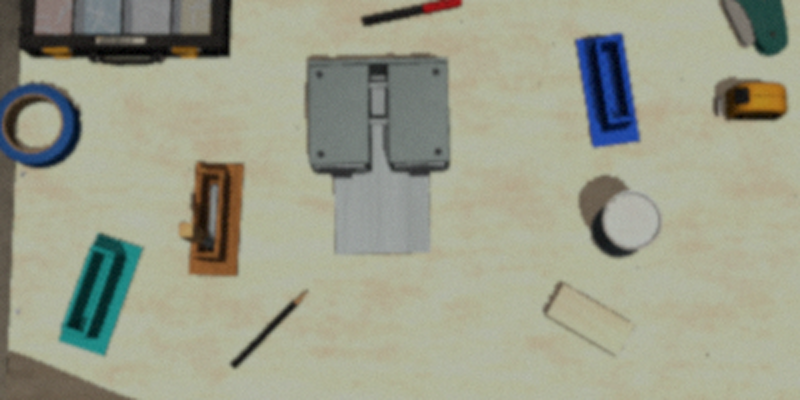

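View pics/scenec.png

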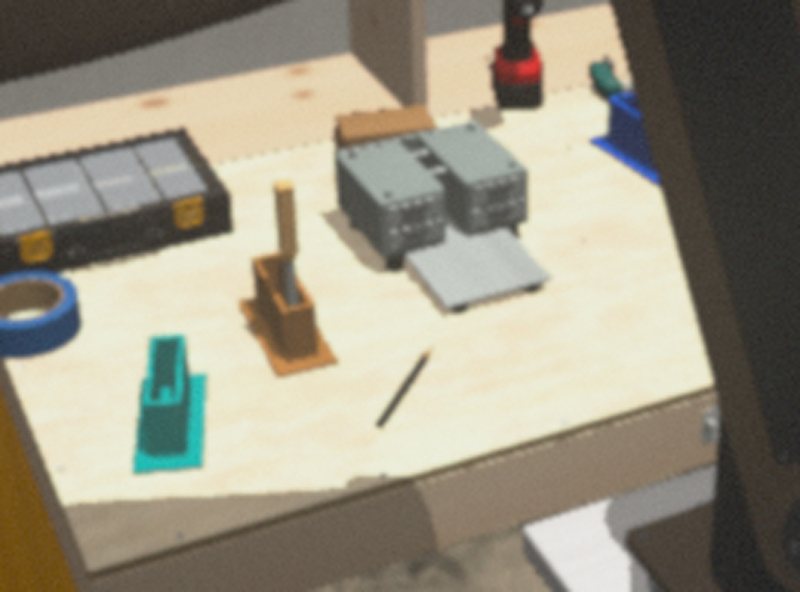

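The top picture has three holder-shaped things: the brown wooden one at (208,239), the teal one at (150,275) and the blue one at (402,175). The wooden one is the target: it is brown in the enlarged crop and the rod stands in it, handle at the near end, toe toward +x. The cabinet mouth faces the robot at about (290,216), with the tray in front.

```bash
python3 - <<'E'
from h import *
p=shot('top'); f=lambda u,v,z: ray(p,u/2+100,v/2+130,z).round(4)[:2]
print('plate',[f(*c,0.004) for c in [(198,163),(243,163),(238,276),(189,274)]])
print('handle top',f(186,230,0.181))
print('tray',[f(*c,0.02) for c in [(334,253),(430,253),(334,180),(430,180)]])
print('cab top',[f(*c,0.06) for c in [(307,58),(448,58),(307,168),(448,168)]])
print('slot',[f(*c,0.06) for c in [(369,66),(388,66),(370,160),(389,160)]])
# colour segmentation of holder plate
hsv=cv2.cvtColor(p['color'],cv2.COLOR_RGB2HSV)
m=((hsv[...,0]>4)&(hsv[...,0]<18)&(hsv[...,1]>120)).astype(np.uint8); m[:, :180]=0;m[:, 235:]=0;m[:195]=0;m[290:]=0
m=cv2.morphologyEx(m,cv2.MORPH_CLOSE,np.ones((9,9)))
c=max(cv2.findContours(m,0,2)[0],key=cv2.contourArea); r=cv2.minAreaRect(c);print(r)
b=cv2.boxPoints(r);print([ray(p,*q,0.004).round(4)[:2] for q in b])
E
```

```text
plate [array([0.572 , 0.2602]), array([0.5719, 0.2044]), array([0.4316, 0.2081]), array([0.4341, 0.2682])]
handle top [0.4683 0.238 ]
tray [array([0.4581, 0.0895]), array([ 0.4579, -0.0272]), array([0.5479, 0.0901]), array([ 0.5476, -0.0274])]
cab top [array([0.6907, 0.1208]), array([ 0.6903, -0.0493]), array([0.5562, 0.1194]), array([ 0.5559, -0.0487])]
slot [array([0.6806, 0.046 ]), array([0.6806, 0.0231]), array([0.5657, 0.0443]), array([0.5657, 0.0217])]
((205.2259063720703, 238.8375701904297), (27.928844451904297, 55.64394760131836), 4.085616588592529)
[array([0.4376, 0.2809]), array([0.5756, 0.2744]), array([0.5704, 0.2052]), array([0.4326, 0.2126])]
```

{"api": "send_rows", "payload": {
  "rows": "0 0 9.3 -46 -38 0 1;0 0 18.6 -92 -76 0 1;0 0 27.9 -139 -114 0 1;0 0 37.2 -185 -152 0 1;0 0 46.5 -232 -190 0 1;0 0 55.8 -278 -228 0 1;0 0 65.1 -325 -266 0 1;0 0 74.3 -371 -304 0 1"
}}

```text
time: 2.15
eef_pos: [0.4689, 0.2352, 0.2538]
tcp_rot: [0.724, 0.69, 0.001, 0.0]
contact_force: [0.4, -0.6, -0.7]
opening: 1.002
finger_force: 0.0
```

```bash
python3 - <<'E'
from h import *
p=shot('wrist','w1.png')
print(p['fx'],np.linalg.inv(np.array(p['extrinsics'])).round(3))
for t in ['cabinet','tie_bar','spacer','rod_grip','holder']: print(t,find(p,t)[:3])
s=ctrl.get_state();print(s['eef_pos'].round(4),R.from_quat(s['tcp_rot']).as_matrix().round(3),s['time'],s['contact_force'],s['opening'])
E
```

```text
417.9414923806455 [[ 0.999 -0.048 -0.01   0.473]
 [-0.049 -0.961 -0.273  0.305]
 [ 0.003  0.273 -0.962  0.374]
 [ 0.     0.     0.     1.   ]]
cabinet [(0.88, [0.5559, 0.0794, 0.0212], [421, 364])]
tie_bar [(0.64, [0.557, 0.0785, 0.0222], [422, 365])]
spacer []
rod_grip [(0.81, [0.4728, 0.2422, 0.1589], [328, 245])]
holder [(0.96, [0.5039, 0.2537, 0.0118], [361, 183]), (0.87, [0.4201, 0.373, 0.0079], [252, 39])]
[0.4676 0.2376 0.2533] [[ 0.041  0.999 -0.   ]
 [ 0.999 -0.041  0.   ]
 [ 0.    -0.    -1.   ]] 2.45 [ 0.0381169   0.02237916 -0.02079226] 0.9992038073119077
```

View pics/w1.png

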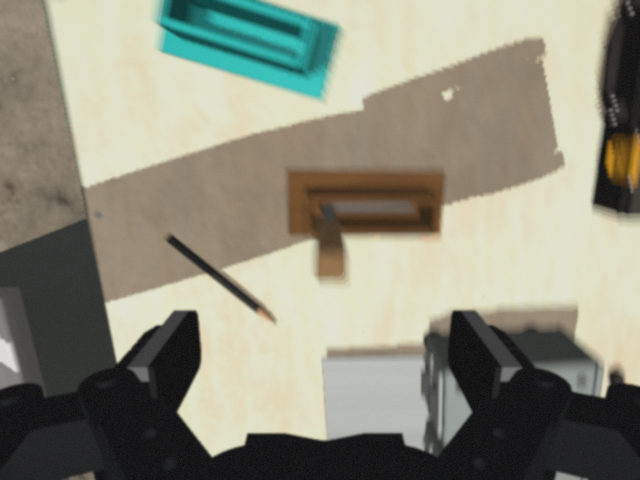

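The wrist picture shows the wooden holder plate at (289,170)-(444,236), the rod in it with its handle top at about (330,266), and tray and cabinet at lower right.

```bash
python3 - <<'E'
from h import *
p=shot('wrist')
c=[(289,170),(444,172),(441,236),(290,234)]
w=[ray(p,*q,.004).round(4)[:2] for q in c];print(w,np.mean(w,0))
print('top',[ray(p,u,v,.181).round(4)[:2] for u,v in [(330,266),(317,280),(344,280)]])
print('slot front corners',[ray(p,*q,.02).round(4)[:2] for q in [(325,358),(438,353)]])
E
```

```text
[array([0.4394, 0.2701]), array([0.5752, 0.2627]), array([0.5745, 0.2045]), array([0.4366, 0.2123])] [0.506425 0.2374  ]
top [array([0.4716, 0.2408]), array([0.465 , 0.2339]), array([0.4782, 0.2333])]
slot front corners [array([0.4636, 0.093 ]), array([0.5711, 0.0937])]
```

{"api": "send_rows", "payload": {
  "rows": "0 0 0.7 2 4 40 1;0 0 0.7 2 4 85 1;0 0 0.7 2 4 109 1;0 0 0.7 2 4 109 1;0 0 0.7 2 4 109 -1;0 0 0.7 2 4 109 -1;0 0 0.7 2 4 109 -1;0 0 0.7 2 4 109 -1",
  "grip_force": 100
}}

```text
time: 3.5
eef_pos: [0.4723, 0.2389, 0.145]
tcp_rot: [0.726, 0.687, 0.0, 0.0]
contact_force: [-0.8, -0.6, -1.0]
opening: 0.172
finger_force: 97.3
```

{"api": "send_rows", "payload": {
  "rows": "0 0 0 0 0 -15 -1;0 0 0 0 0 -45 -1;0 0 0 0 0 -75 -1;0 0 0 0 0 -95 -1;0 0 -1 -50 -4 -95 -1;0 0 -2 -105 -8 -95 -1;0 0 -3.5 -160 -10 -95 -1;0 0 -3.5 -206 -13 -95 -1"
}}

```text
time: 4.5
eef_pos: [0.4475, 0.032, 0.2403]
tcp_rot: [0.705, 0.709, 0.0, 0.001]
contact_force: [-0.4, 0.0, -1.0]
opening: 0.174
finger_force: 97.4
```

```bash
python3 - <<'E'
from h import *
p=shot('wrist','w2.png')
q=shot('top','t2.png')
a=q['color'][130:270,230:370,::-1];b=cv2.resize(a,(600,600),interpolation=cv2.INTER_CUBIC)
cv2.imwrite('pics/t2c.png',b)
for t in ['tie_bar','rod_toe','spacer']: print(t,find(p,t)[:3],find(q,t)[:3])
s=ctrl.get_state();print(s['eef_pos'].round(4),R.from_quat(s['tcp_rot']).as_matrix().round(3),s['time'],s['contact_force'],s['wrist_torque'])
E
```

```text
tie_bar [(0.92, [0.5806, 0.0379, 0.087], [519, 223])] [(0.75, [0.6132, 0.0304, 0.0848], [290, 188])]
rod_toe [(0.9, [0.4507, 0.0414, 0.2543], [332, 345])] []
spacer [(0.97, [0.6527, 0.035, 0.0362], [581, 213])] [(0.45, [0.6456, 0.0375, 0.0363], [288, 179])]
[0.4479 0.0347 0.2395] [[-0.008  1.     0.   ]
 [ 1.     0.008  0.   ]
 [ 0.     0.    -1.   ]] 4.9 [ 0.39601628 -0.47567988 -1.58218688] [-0.00059622  0.0325478  -0.02586099]
```

View pics/w2.png

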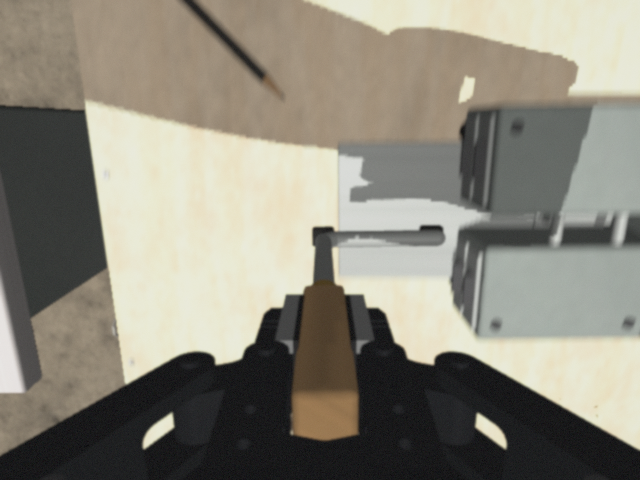

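View pics/t2c.png

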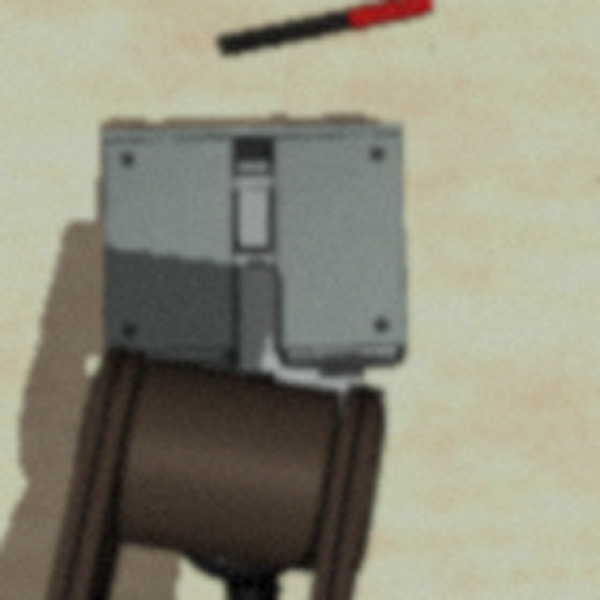

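In the wrist picture the rod hangs straight, heel at (322,237) and toe end at (440,236). The tray's near edge is at column 338 (rows 143–276), and the tie bars are at (558,230) and (621,228). The top picture shows the spacer between and beyond the bars, at the blind end.

```bash
python3 - <<'E'
from h import *
p=shot('wrist','w3.png')
g=cv2.GaussianBlur(cv2.cvtColor(p['color'],cv2.COLOR_RGB2GRAY),(5,5),1).astype(float)
g1=cv2.GaussianBlur(cv2.imread('pics/w1.png',0),(5,5),1).astype(float)
def edges(line,a,b,n=4,th=6):
    d=np.diff(line[a:b]);i=[k for k in range(1,len(d)-1) if abs(d[k])>th and abs(d[k])>=abs(d[k-1]) and abs(d[k])>abs(d[k+1])]
    return [(k+a+.5,int(d[k])) for k in i]
for c in (355,390,): print('w2 col',c,edges(g[:,c-1:c+2].mean(1),120,300))
for r in (160,265,): print('w2 row',r,edges(g[r-1:r+2].mean(0),320,480))
for c in (345,400): print('w1 col',c,edges(g1[:,c-1:c+2].mean(1),330,380))
for r in (375,385): print('w1 row',r,edges(g1[r-1:r+2].mean(0),310,450))
for c in (490,520,540,590): print('w2 gap col',c,edges(g[:,c-1:c+2].mean(1),195,265))
for r in (222,228,234,240): print('w2 bars row',r,edges(g[r-1:r+2].mean(0),450,640))
for c in (345,365,385,405): print('foot',c,edges(g[:,c-1:c+2].mean(1),222,252,th=4))
E
```

```text
w2 col 355 [(141.5, -8), (157.5, 24), (187.5, -22), (200.5, 25), (230.5, -34), (236.5, 25), (242.5, -7), (247.5, 8), (278.5, 8), (294.5, -42)]
w2 col 390 [(141.5, -7), (199.5, 24), (230.5, -32), (238.5, 7), (246.5, 9)]
w2 row 160 [(336.5, -10), (364.5, -15), (460.5, -19)]
w2 row 265 [(332.5, 44), (338.5, -8), (452.5, -33), (463.5, 11), (467.5, -9), (477.5, 30)]
w1 col 345 [(349.5, -12), (358.5, 7), (360.5, 7)]
w1 col 400 [(345.5, -12), (359.5, 6)]
w1 row 375 [(321.5, -10), (420.5, -27), (429.5, 9), (432.5, -9), (438.5, 17), (441.5, -12), (445.5, 10)]
w1 row 385 [(322.5, -11), (420.5, -28), (432.5, -7), (438.5, 25), (442.5, -19), (445.5, 13)]
w2 gap col 490 [(214.5, 28), (218.5, -15), (227.5, -16), (248.5, 20)]
w2 gap col 520 [(215.5, 16), (218.5, -10), (226.5, -15), (248.5, 20)]
w2 gap col 540 [(215.5, 10), (227.5, -16), (248.5, 20)]
w2 gap col 590 [(215.5, 10), (223.5, -23), (247.5, 20)]
w2 bars row 222 [(475.5, -15), (533.5, -7), (536.5, 7), (543.5, -8), (559.5, 22), (563.5, -7), (595.5, -15), (606.5, 16), (612.5, -24), (616.5, 17), (619.5, 16), (628.5, -28)]
w2 bars row 228 [(459.5, -20), (463.5, -10), (558.5, 25), (563.5, -29), (614.5, 19), (626.5, -31)]
w2 bars row 234 [(458.5, -36), (557.5, 22), (562.5, -32), (614.5, 19), (625.5, -33)]
w2 bars row 240 [(457.5, -34), (550.5, 19), (561.5, -32), (612.5, 19), (624.5, -33)]
foot 345 [(230.5, -35), (239.5, 22), (244.5, -5), (247.5, 8)]
foot 365 [(230.5, -35), (236.5, 26), (243.5, -6), (247.5, 6)]
foot 385 [(230.5, -32), (239.5, 20), (243.5, -5), (246.5, 9)]
foot 405 [(229.5, -33), (235.5, 6), (245.5, 24)]
```

```bash
python3 - <<'E'
import cv2
a=cv2.imread('pics/w3.png')[120:300,400:640]
cv2.imwrite('pics/w3c.png',cv2.resize(a,(800,600),interpolation=cv2.INTER_CUBIC))
E
```

```text
(no output)
```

View pics/w3c.png

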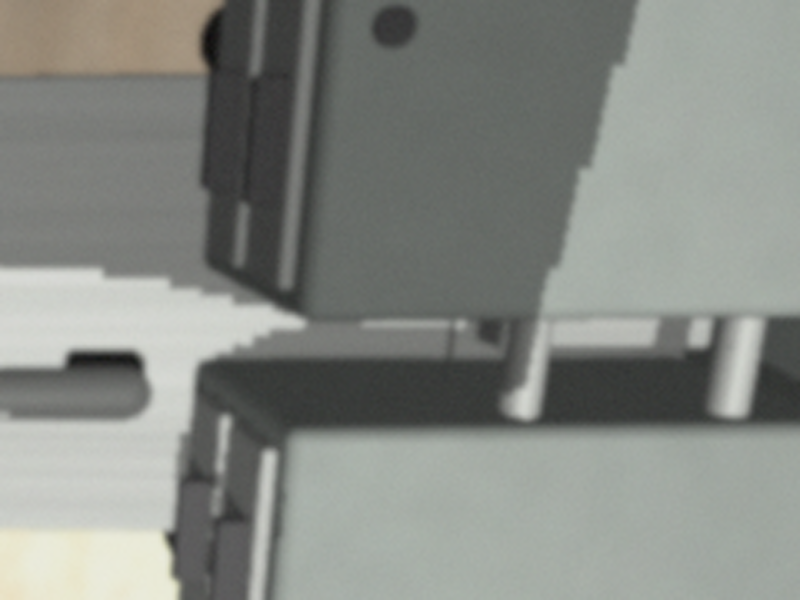

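```bash
python3 - <<'E'
from h import *
from scipy.optimize import brentq
p=shot('wrist'); s=ctrl.get_state()
def T(R_,t): M=np.eye(4);M[:3,:3]=R_;M[:3,3]=t;return M
C=np.linalg.inv(np.array(p['extrinsics'])); W=T(R.from_quat(s['tcp_rot']).as_matrix(),s['eef_pos'])
X=np.linalg.inv(W)@C
W1=T(R.from_rotvec([0,0,0]).as_matrix(),[0,0,0]); yaw=np.arctan2(-.041,.999)
W1=T(np.array([[-np.sin(yaw),np.cos(yaw),0],[np.cos(yaw),np.sin(yaw),0],[0,0,-1]]),[.4676,.2376,.2533])
p1=dict(p);p1['extrinsics']=np.linalg.inv(W1@X)
print(np.linalg.inv(p1['extrinsics']).round(3))
def tri(a,b):
    f=lambda z:(ray(p,*a,z)-ray(p1,*b,z))
    z=brentq(lambda z:f(z)[1],-.1,.2); return z,ray(p,*a,z).round(4),f(z).round(4)
print('tray corner',tri((336.8,141.5),(320,360)))
print('tray edge mid',tri((390,141.5),(375,359.5)))
wid=lambda a,b,w:brentq(lambda z:np.linalg.norm(ray(p,*a,z)-ray(p,*b,z))-w,-.05,.2)
z=wid((540,215.5),(540,248.5),.022);print('top z',z,ray(p,540,215.5,z),ray(p,540,248.5,z),ray(p,600,215.5,z),ray(p,600,247.5,z))
z=wid((336.8,141.5),(333,278.5),.116);print('tray front z',z,ray(p,336.8,141.5,z),ray(p,333,278.5,z))
for z in(.07,.075,.08):
  print(z,'bars',ray(p,560.8,228,z),ray(p,620.5,228,z),'bar ends y',ray(p,560,215.5,z)[1],ray(p,560,247,z)[1])
# foot top line at z
zf=s['eef_pos'][2]-.003-.135+.011
for c,a,b in((345,230.5,243.5),(405,229.5,245.5)):print('foot',ray(p,c,(a+b)/2,zf),zf)
print('toe end',ray(p,442,236,zf))
E
```

```text
[[ 0.999 -0.041 -0.01   0.471]
 [-0.042 -0.961 -0.273  0.307]
 [ 0.002  0.274 -0.962  0.374]
 [ 0.     0.     0.     1.   ]]
tray corner (0.021064708759555267, array([0.4587, 0.0915, 0.0211]), array([-0.0002, -0.    ,  0.    ]))
tray edge mid (0.024534930863713625, array([0.5001, 0.0919, 0.0245]), array([-0.0108,  0.    , -0.    ]))
top z 0.10084580462585034 [0.58548102 0.0499518  0.1008458 ] [0.5887151  0.02819081 0.1008458 ] [0.62348037 0.05021186 0.1008458 ] [0.6274455  0.02912497 0.1008458 ]
tray front z 0.018152371409265344 [0.45880927 0.09139532 0.01815237] [ 0.45728933 -0.02459472  0.01815237]
0.07 bars [0.61806089 0.0344643  0.07      ] [0.66073974 0.03475409 0.07      ] bar ends y 0.043557944393962614 0.020334873432368422
0.075 bars [0.6151286  0.03567172 0.075     ] [0.65707087 0.0359565  0.075     ] bar ends y 0.04460841623052913 0.021786140477218455
0.08 bars [0.61219631 0.03687913 0.08      ] [0.65340201 0.03715892 0.08      ] bar ends y 0.04565888806709564 0.0232374075220685
foot [0.46177602 0.03811328 0.11231268] 0.11231268289152159
foot [0.49858016 0.03804428 0.11231268] 0.11231268289152159
toe end [0.52120111 0.0391488  0.11231268]
```

{"api": "send_rows", "payload": {
  "rows": "0 0 0 -4 0 20 -1;0 0 0 -4 0 40 -1;0 0 0 -4 0 53 -1;0 0 0 -4 0 53 -1;0 0 0 -4 20 53 -1;0 0 0 -4 45 53 -1;0 0 0 -4 65 53 -1;0 0 0 -4 72 53 -1"
}}

```text
time: 6.0
eef_pos: [0.5213, 0.0303, 0.1874]
tcp_rot: [0.705, 0.709, 0.0, 0.001]
contact_force: [-0.3, 0.6, -1.3]
opening: 0.167
finger_force: 97.7
```

```bash
python3 - <<'E'
from h import *
p=shot('wrist'); 
a=p['color'][150:330,300:540,::-1]
cv2.imwrite('pics/w4c.png',cv2.resize(a,(800,600),interpolation=cv2.INTER_CUBIC))
for t in ['tie_bar','spacer']: print(t,find(p,t)[:3])
s=ctrl.get_state();print(s['eef_pos'].round(4),s['time'],s['contact_force'],s['wrist_torque'])
E
```

```text
tie_bar [(0.95, [0.6051, 0.0502, 0.086], [476, 220])]
spacer [(0.63, [0.6502, 0.0319, 0.0355], [513, 230])]
[0.5198 0.0304 0.1866] 6.15 [-0.4874328  -0.31918958 -1.46318477] [ 0.02187775  0.03206692 -0.01066685]
```

View pics/w4c.png

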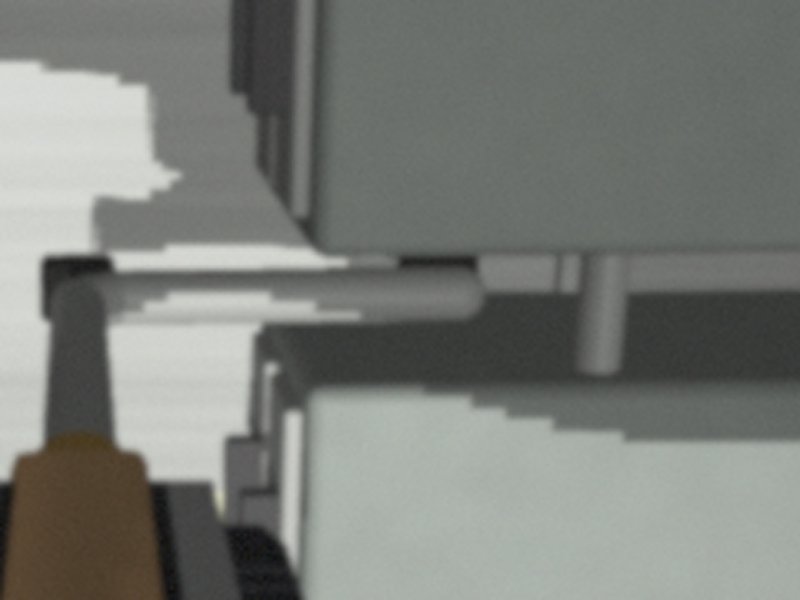

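```bash
python3 - <<'E'
from h import *
p=shot('wrist')
F=lambda u,v,z:ray(p,300+.3*u,150+.3*v,z).round(4)
print('foot',F(150,292,.058),F(440,294,.058),'tip',F(485,294,.058))
for z in (.08,.085,.09,.095): print(z,'gap',F(500,251,z),F(500,384,z),'bar',F(603,310,z-.01))
E
```

```text
foot [0.5338 0.0329 0.058 ] [0.5875 0.0328 0.058 ] tip [0.5958 0.0328 0.058 ]
0.08 gap [0.591  0.0462 0.08  ] [0.5931 0.0227 0.08  ] bar [0.6133 0.0332 0.07  ]
0.085 gap [0.5894 0.0474 0.085 ] [0.5915 0.0244 0.085 ] bar [0.6113 0.0346 0.075 ]
0.09 gap [0.5879 0.0486 0.09  ] [0.5899 0.0261 0.09  ] bar [0.6094 0.036  0.08  ]
0.095 gap [0.5863 0.0498 0.095 ] [0.5882 0.0278 0.095 ] bar [0.6074 0.0375 0.085 ]
```

{"api": "send_rows", "payload": {
  "rows": "0 0 0 1.5 4 0 -1;0 0 0 1.5 10 0 -1;0 0 0 1.5 16 0 -1;0 0 0 1.5 22 0 -1;0 0 0 1.5 26 0 -1;0 0 0 1.5 26 0 -1"
}}

```text
time: 6.95
eef_pos: [0.5461, 0.0319, 0.1862]
tcp_rot: [0.705, 0.709, -0.0, -0.0]
contact_force: [0.1, -0.1, -1.8]
opening: 0.17
finger_force: 97.6
```

{"api": "send_rows", "payload": {
  "rows": "0 0 0 0 5 0 -1;0 0 0 0 11 0 -1;0 0 0 0 17 0 -1;0 0 0 0 23 0 -1;0 0 0 0 29 0 -1;0 0 0 0 34 0 -1;0 0 0 0 36 0 -1;0 0 0 0 36 0 -1"
}}

```text
time: 7.95
eef_pos: [0.5819, 0.0321, 0.1863]
tcp_rot: [0.705, 0.709, -0.0, -0.0]
contact_force: [-0.0, 0.6, -2.4]
opening: 0.171
finger_force: 97.6
```

```bash
python3 - <<'E'
from h import *
p=shot('wrist'); 
a=p['color'][150:330,300:540,::-1]
cv2.imwrite('pics/w5c.png',cv2.resize(a,(800,600),interpolation=cv2.INTER_CUBIC))
s=ctrl.get_state();print(s['eef_pos'].round(4),s['time'],s['contact_force'],s['wrist_torque'])
E
```

```text
[0.5818 0.0321 0.1863] 8.0 [ 0.92899815  0.01273373 -2.24268588] [0.03052125 0.00133228 0.02305228]
```

View pics/w5c.png

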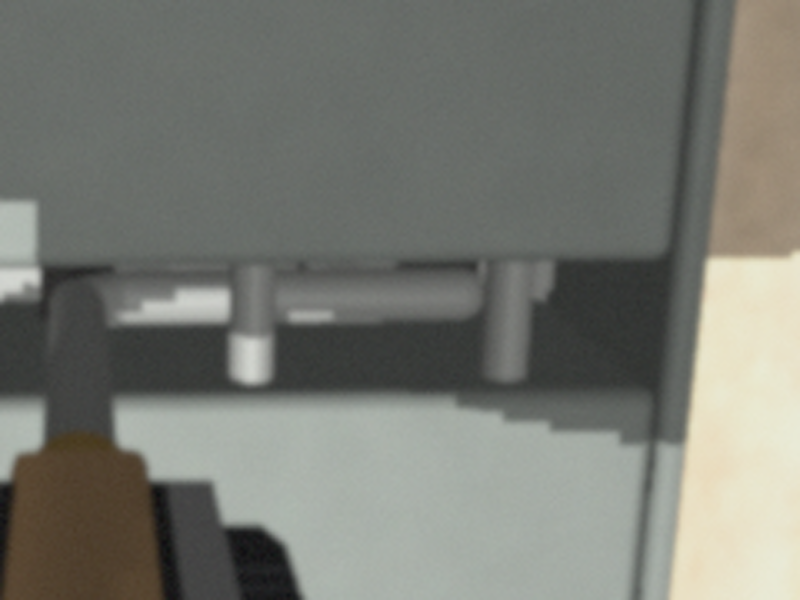

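The toe is beyond the near bar and just short of the far bar, above the spacer. Now I'll lower it slowly.

{"api": "send_rows", "payload": {
  "rows": "0 0 0 0 0 0.6 -1;0 0 0 0 0 1.2 -1;0 0 0 0 0 1.8 -1;0 0 0 0 0 2.4 -1;0 0 0 0 0 3 -1;0 0 0 0 0 3 -1"
}}

```text
time: 8.75
eef_pos: [0.5818, 0.0321, 0.1833]
tcp_rot: [0.705, 0.709, -0.0, -0.0]
contact_force: [-0.0, -0.4, -1.6]
opening: 0.171
finger_force: 97.6
```

{"api": "send_rows", "payload": {
  "rows": "0 0 0 0 0 0.4 -1;0 0 0 0 0 0.8 -1;0 0 0 0 0 1.2 -1;0 0 0 0 0 1.6 -1;0 0 0 0 0 1.6 -1"
}}

```text
time: 9.38
eef_pos: [0.5818, 0.0321, 0.1817]
tcp_rot: [0.705, 0.709, -0.0, -0.0]
contact_force: [-0.1, -1.0, -2.2]
opening: 0.171
finger_force: 97.6
```

{"api": "send_rows", "payload": {
  "rows": "0 0 0 0 0 0.4 -1;0 0 0 0 0 0.8 -1;0 0 0 0 0 1.2 -1;0 0 0 0 0 1.2 -1"
}}

```text
time: 9.88
eef_pos: [0.5818, 0.0321, 0.1805]
tcp_rot: [0.705, 0.709, -0.0, -0.0]
contact_force: [0.6, 0.2, -1.5]
opening: 0.17
finger_force: 97.6
```

{"api": "send_rows", "payload": {
  "rows": "0 0 0 0 0 0.4 -1;0 0 0 0 0 0.8 -1;0 0 0 0 0 1.2 -1;0 0 0 0 0 1.2 -1"
}}

```text
time: 10.38
eef_pos: [0.5818, 0.0321, 0.1793]
tcp_rot: [0.705, 0.709, -0.0, -0.0]
contact_force: [0.3, 0.2, -0.1]
opening: 0.176
finger_force: 97.6
```

{"api": "send_rows", "payload": {
  "rows": "0 0 0 0 0 0.3 -1;0 0 0 0 0 0.3 -1;0 0 0 0 0 0.3 -1"
}}

```text
time: 10.75
eef_pos: [0.5819, 0.0321, 0.179]
tcp_rot: [0.705, 0.709, -0.0, -0.0]
contact_force: [-0.2, -0.5, -1.5]
opening: 0.176
finger_force: 97.6
```

{"api": "send_rows", "payload": {
  "rows": "0 0 0 0 0 0.3 -1;0 0 0 0 0 0.3 -1;0 0 0 0 0 0.3 -1"
}}

```text
time: 11.12
eef_pos: [0.5819, 0.0321, 0.1787]
tcp_rot: [0.705, 0.709, -0.0, 0.0]
contact_force: [0.6, 0.3, -2.0]
opening: 0.17
finger_force: 97.6
```

Noise only; no contact yet.

{"api": "send_rows", "payload": {
  "rows": "0 0 0 0 0 0.4 -1;0 0 0 0 0 0.8 -1;0 0 0 0 0 1.2 -1;0 0 0 0 0 1.2 -1"
}}

```text
time: 11.62
eef_pos: [0.5818, 0.0321, 0.1774]
tcp_rot: [0.705, 0.709, -0.0, -0.0]
contact_force: [0.3, 0.3, -1.3]
opening: 0.172
finger_force: 97.6
```

{"api": "send_rows", "payload": {
  "rows": "0 0 0 0 0 0.4 -1;0 0 0 0 0 0.8 -1;0 0 0 0 0 1.0 -1;0 0 0 0 0 1.0 -1"
}}

```text
time: 12.12
eef_pos: [0.5819, 0.0322, 0.1765]
tcp_rot: [0.705, 0.709, -0.0, -0.0]
contact_force: [-0.2, -0.3, -0.7]
opening: 0.172
finger_force: 97.6
```

{"api": "send_rows", "payload": {
  "rows": "0 0 0 0 0 0.3 -1;0 0 0 0 0 0.6 -1;0 0 0 0 0 0.6 -1;0 0 0 0 0 0.6 -1"
}}

```text
time: 12.62
eef_pos: [0.5819, 0.0321, 0.176]
tcp_rot: [0.705, 0.709, 0.0, 0.0]
contact_force: [-0.7, -0.1, -0.8]
opening: 0.17
finger_force: 97.6
```

{"api": "send_rows", "payload": {
  "rows": "0 0 0 0 0 0.3 -1;0 0 0 0 0 0.6 -1;0 0 0 0 0 0.6 -1"
}}

```text
time: 13.0
eef_pos: [0.582, 0.0321, 0.176]
tcp_rot: [0.705, 0.709, 0.0, 0.0]
contact_force: [-1.7, 0.3, 2.6]
opening: 0.17
finger_force: 97.9
```

{"api": "send_rows", "payload": {
  "rows": "0 0 0 0 0 0.2 -1;0 0 0 0 0 0.4 -1;0 0 0 0 0 0.4 -1"
}}

```text
time: 13.38
eef_pos: [0.5822, 0.0321, 0.1759]
tcp_rot: [0.705, 0.709, 0.0, 0.0]
contact_force: [-3.3, 0.7, 5.7]
opening: 0.172
finger_force: 98.6
```

{"api": "send_rows", "payload": {
  "rows": "0 0 0 0 -1 0.2 -1;0 0 0 0 -2 0.2 -1;0 0 0 0 -3 0.2 -1;0 0 0 0 -4 0.2 -1;0 0 0 0 -5 0.2 -1"
}}

```text
time: 14.0
eef_pos: [0.5778, 0.032, 0.1754]
tcp_rot: [0.705, 0.709, 0.001, 0.001]
contact_force: [3.7, -1.1, 4.0]
opening: 0.172
finger_force: 98.5
```

```bash
cat > st.py <<'E'
from h import *
F=[]
for i in range(4):
    p=shot('wrist'); s=ctrl.get_state();F.append(s['contact_force'])
print(s['eef_pos'].round(4),R.from_quat(s['tcp_rot']).as_matrix()[:,2].round(4),'F',np.mean(F,0).round(2),s['wrist_torque'].round(2),find(p,'spacer')[:2],s['time'])
E
python3 st.py
```

```text
[0.5776 0.032  0.1754] [ 2.4e-03 -2.0e-04 -1.0e+00] F [ 2.56 -0.25  4.43] [-0.01 -1.19 -0.07] [(0.64, [0.658, 0.0323, 0.0364], [446, 237])] 14.2
```

{"api": "send_rows", "payload": {
  "rows": "0 0 0 0 0 0.3 -1;0 0 0 0 -1 0.4 -1;0 0 0 0 -3 0.4 -1;0 0 0 0 -5 0.4 -1;0 0 0 0 -7 0.4 -1;0 0 0 0 -9 0.4 -1;0 0 0 0 -11 0.4 -1;0 0 0 0 -11 0.4 -1"
}}

```text
time: 15.25
eef_pos: [0.5667, 0.032, 0.1753]
tcp_rot: [0.705, 0.709, 0.001, 0.001]
contact_force: [3.4, -0.2, 5.6]
opening: 0.172
finger_force: 98.7
```

```bash
python3 st.py; python3 - <<'E'
from h import *
p=shot('wrist'); 
a=p['color'][150:330,300:540,::-1]
cv2.imwrite('pics/w6c.png',cv2.resize(a,(800,600),interpolation=cv2.INTER_CUBIC))
E
```

```text
[0.5667 0.032  0.1753] [ 2.6e-03 -2.0e-04 -1.0e+00] F [2.16 0.39 6.45] [ 0.02 -1.26 -0.  ] [(0.49, [0.6567, 0.0293, 0.0354], [460, 241]), (0.2, [0.5674, 0.0409, 0.1943], [323, 355])] 15.45
```

View pics/w6c.png

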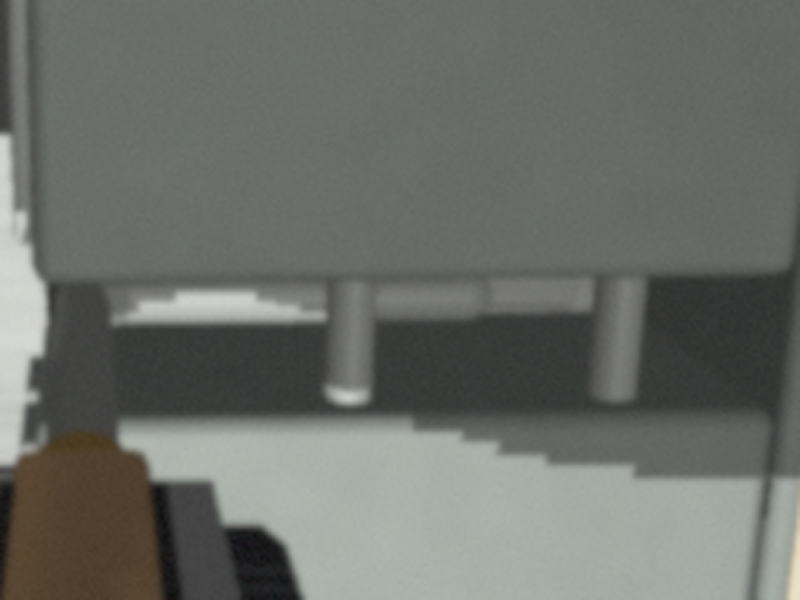

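The spacer has followed only partly: its far end is at crop (590,295), about 25 mm beyond the foot's tip, so the toe slipped about 8 mm. I'll press harder and track the offset.

```bash
cat > tr.py <<'E'
from h import *
F=[]
for i in range(3):
    p=shot('wrist'); s=ctrl.get_state();F.append(s['contact_force'])
g=cv2.GaussianBlur(cv2.cvtColor(p['color'],cv2.COLOR_RGB2GRAY),(3,3),.8).astype(float)
l=g[235:241].mean(0);d=np.diff(l)
print([(k,int(l[k]),int(l[k+1])) for k in range(425,540) if abs(d[k])>4 and abs(d[k])>=abs(d[k-1]) and abs(d[k])>abs(d[k+1])])
print(s['eef_pos'].round(4),R.from_quat(s['tcp_rot']).as_matrix()[:,2].round(4),'F',np.mean(F,0).round(2),s['wrist_torque'].round(2),s['time'])
E
python3 tr.py
```

```text
[(447, 109, 113), (477, 104, 88), (481, 87, 94), (485, 111, 116), (493, 85, 68), (538, 68, 77)]
[0.5667 0.032  0.1753] [ 2.6e-03 -1.0e-04 -1.0e+00] F [ 2.49 -0.06  6.42] [-0.   -1.22 -0.03] 15.7
```

{"api": "send_rows", "payload": {
  "rows": "0 0 0 0 0 0.2 -1;0 0 0 0 0 0.4 -1;0 0 0 0 0 0.5 -1;0 0 0 0 -1 0.5 -1;0 0 0 0 -2 0.5 -1;0 0 0 0 -3 0.5 -1;0 0 0 0 -4 0.5 -1;0 0 0 0 -5 0.5 -1"
}}

```text
time: 16.7
eef_pos: [0.5622, 0.0319, 0.1752]
tcp_rot: [0.705, 0.709, 0.002, 0.002]
contact_force: [2.3, 0.6, 6.1]
opening: 0.174
finger_force: 98.7
```

```bash
python3 tr.py
```

```text
[(447, 109, 114), (485, 103, 87), (488, 80, 87), (492, 104, 110), (501, 86, 69)]
[0.5622 0.0319 0.1752] [ 4.2e-03 -2.0e-04 -1.0e+00] F [3.61 0.35 6.35] [ 0.07 -1.43 -0.02] 16.85
```

```bash
python3 - <<'E'
from h import *
p=shot('wrist')
g=cv2.cvtColor(p['color'],cv2.COLOR_RGB2GRAY)
cv2.imwrite('pics/g7.png',g)
print('     ',*range(436,520,3))
for r in range(228,252,2): print(r,*g[r,436:520:3])
a=cv2.imread('pics/w6c.png',0);a=cv2.resize(a,(240,180),interpolation=cv2.INTER_AREA)
print('prev',*range(436,520,3))
for r in range(228,252,2): print(r,*a[r-150,136:220:3])
E
```

```text
436 439 442 445 448 451 454 457 460 463 466 469 472 475 478 481 484 487 490 493 496 499 502 505 508 511 514 517
228 105 104 105 104 106 106 106 106 106 107 108 106 106 105 106 104 105 104 105 106 104 104 104 104 103 102 103 100
230 102 101 101 101 102 102 102 102 102 99 101 101 98 100 100 100 99 99 97 100 98 99 99 97 96 95 94 95
232 93 91 92 94 97 96 98 94 100 96 96 93 92 98 97 97 95 84 89 94 103 99 85 79 75 76 73 76
234 96 96 100 96 114 113 115 111 112 114 113 113 111 115 116 116 114 75 89 107 119 108 72 54 53 53 54 52
236 113 113 110 101 116 118 118 118 117 116 118 118 113 122 119 122 118 76 93 109 124 114 69 57 56 52 52 52
238 122 121 114 107 115 119 118 120 119 120 120 120 116 124 122 123 117 76 93 111 122 111 67 53 51 54 51 52
240 120 122 115 102 114 116 114 115 114 115 115 115 120 123 122 121 117 75 97 113 122 109 63 51 52 52 53 50
242 111 112 109 102 104 107 103 106 106 107 99 100 112 110 110 110 102 75 95 113 121 108 59 52 51 51 51 54
244 102 101 91 78 78 76 76 77 76 74 71 73 71 69 72 67 66 78 96 116 116 108 57 53 54 56 53 51
246 72 71 63 60 59 60 59 55 57 55 59 57 58 55 55 5
[... 829 characters left out ...]
51 54 53 52 50 54 53
238 122 119 115 103 117 120 119 119 119 117 119 115 117 121 86 87 104 123 113 86 51 52 52 53 52 52 53 53
240 120 119 113 102 112 114 114 113 115 112 114 114 117 122 84 89 107 122 114 81 52 50 50 50 51 53 52 55
242 111 113 108 101 106 107 104 106 106 102 98 101 108 109 78 90 107 122 112 76 53 52 52 54 52 51 54 51
244 101 100 90 77 76 75 74 76 75 74 70 69 72 70 70 91 109 122 112 69 51 54 51 51 54 53 52 52
246 71 70 65 57 57 57 58 59 57 57 57 57 58 56 70 92 110 121 110 70 52 53 52 52 52 52 54 53
248 58 57 56 59 57 56 54 58 57 56 57 57 57 59 70 93 110 122 109 67 51 52 50 50 51 51 54 52
250 55 58 55 56 58 57 56 57 57 58 57 56 57 57 73 96 113 121 108 65 56 55 52 52 54 55 53 52
```

The subtle edge at column 470 (the spacer's far end) stays put relative to the toe between the two frames. So the spacer is in fact following, and I'll go on dragging.

{"api": "send_rows", "payload": {
  "rows": "0 0 0 0 -1.5 0.1 -1;0 0 0 0 -3 0.2 -1;0 0 0 0 -4.5 0.2 -1;0 0 0 0 -6 0.2 -1;0 0 0 0 -7.5 0.3 -1;0 0 0 0 -9 0.3 -1"
}}

```text
time: 17.65
eef_pos: [0.5534, 0.0318, 0.175]
tcp_rot: [0.705, 0.709, 0.002, 0.002]
contact_force: [4.0, -0.4, 7.0]
opening: 0.173
finger_force: 98.8
```

```bash
cat > tr.py <<'E'
from h import *
F=[]
for i in range(2):
    p=shot('wrist'); s=ctrl.get_state();F.append(s['contact_force'])
g=cv2.cvtColor(p['color'],cv2.COLOR_RGB2GRAY)
print('  ',*range(442,520,3))
for r in range(232,248,2): print(r,*g[r,442:520:3])
print(s['eef_pos'].round(4),R.from_quat(s['tcp_rot']).as_matrix()[:,2].round(4),'F',np.mean(F,0).round(2),s['wrist_torque'].round(2),s['time'])
E
python3 tr.py
```

```text
442 445 448 451 454 457 460 463 466 469 472 475 478 481 484 487 490 493 496 499 502 505 508 511 514 517
232 94 94 96 95 96 98 95 98 95 96 95 97 97 95 95 95 97 96 96 96 90 86 92 100 101 93
234 99 93 108 109 107 117 118 115 115 117 112 113 114 115 113 114 113 115 115 114 94 80 100 116 113 95
236 109 103 118 119 120 120 121 121 118 121 119 121 120 122 120 121 122 119 120 118 89 83 100 120 117 96
238 114 106 117 124 121 120 121 121 120 120 119 123 122 123 120 123 121 121 121 119 87 86 103 120 117 93
240 114 105 118 119 120 118 118 118 118 121 119 124 123 123 123 121 122 119 119 119 83 87 104 124 116 91
242 107 106 115 116 114 108 108 110 109 112 113 113 112 110 111 109 109 104 106 104 76 87 105 125 114 82
244 93 78 83 85 83 78 76 79 74 78 76 71 72 72 72 69 68 67 67 66 70 87 106 121 114 79
246 60 59 55 58 58 57 58 60 57 58 58 55 58 60 56 59 57 59 56 58 67 92 109 124 113 73
[0.5533 0.0318 0.175 ] [ 4.8e-03 -4.0e-04 -1.0e+00] F [3.5  0.11 6.75] [ 0.04 -1.44 -0.  ] 17.75
```

```bash
python3 - <<'E'
from h import *
p=shot('wrist'); s=ctrl.get_state(); x0=s['eef_pos'][0]
P=lambda *w:np.round(proj(p,w)).astype(int).tolist()
t=x0+.068
print('toe tip foot',P(t+.007,.033,.0475),'bars',P(.610,.033,.0745),P(.654,.033,.0745))
print('back plate floor',P(.678,.033,.0245),'back top',P(.678,.033,.085))
for n,c in (('moved',t),('lag',t+.01),('stay',.650)):
  print(n,'far end top',P(c+.025,.033,.0365),'right edge',P(c+.015,.025,.0365))
print('floor right edge',P(t+.02,.022,.0245),'cab R top edge',P(t+.02,.022,.0845),'cab L top edge',P(t+.02,.044,.0845))
E
```

```text
toe tip foot [443, 240] bars [424, 253] [503, 254]
back plate floor [507, 231] back top [556, 260]
moved far end top [466, 236] right edge [450, 248]
lag far end top [482, 236] right edge [465, 248]
stay far end top [511, 236] right edge [494, 248]
floor right edge [451, 247] cab R top edge [485, 279] cab L top edge [489, 239]
```

{"api": "send_rows", "payload": {
  "rows": "0 0 0 0 -1.5 0.1 -1;0 0 0 0 -3 0.1 -1;0 0 0 0 -4.5 0.2 -1;0 0 0 0 -6 0.2 -1;0 0 0 0 -7.5 0.3 -1;0 0 0 0 -9 0.3 -1"
}}

```text
time: 18.55
eef_pos: [0.5441, 0.0318, 0.1746]
tcp_rot: [0.705, 0.709, 0.001, 0.002]
contact_force: [2.9, -0.5, 6.6]
opening: 0.177
finger_force: 98.8
```

```bash
python3 tr.py; python3 - <<'E'
from h import *
p=shot('wrist'); print(find(p,'spacer')[:2],find(p,'tie_bar')[:2])
a=p['color'][190:280,320:560,::-1].astype(float)
a=np.clip((a-40)*2.0,0,255).astype(np.uint8)
cv2.imwrite('pics/w8c.png',cv2.resize(a,(800,300),interpolation=cv2.INTER_CUBIC))
E
```

```text
442 445 448 451 454 457 460 463 466 469 472 475 478 481 484 487 490 493 496 499 502 505 508 511 514 517
232 97 97 98 94 95 97 97 96 95 96 96 94 96 99 96 98 96 96 97 97 98 97 96 94 95 94
234 87 95 105 102 93 103 109 108 110 107 107 105 109 111 111 110 109 109 114 114 113 113 114 114 111 112
236 89 106 122 115 107 120 122 123 125 122 119 120 119 121 120 121 119 120 122 119 119 120 117 117 118 116
238 90 106 123 114 109 124 122 124 122 123 120 120 122 122 121 122 121 121 123 119 120 118 117 117 120 118
240 87 108 123 112 109 121 123 123 124 122 119 121 124 123 124 123 123 121 120 120 121 120 119 120 119 115
242 88 109 122 114 108 115 117 114 119 118 113 117 118 117 118 115 116 116 116 114 114 115 111 108 110 105
244 92 109 124 112 93 87 89 88 88 85 87 81 80 80 82 81 79 78 78 76 74 74 73 74 69 69
246 92 110 123 113 77 59 60 60 59 58 60 58 58 60 59 54 57 57 58 59 59 58 56 59 56 59
[0.544  0.0318 0.1746] [ 3.7e-03 -3.0e-04 -1.0e+00] F [1.79 0.15 7.19] [-0.   -1.36 -0.02] 18.65
[(0.49, [0.6335, 0.0305, 0.0361], [460, 239])] [(0.57, [0.6083, 0.0555, 0.0862], [447, 218])]
```

View pics/w8c.png

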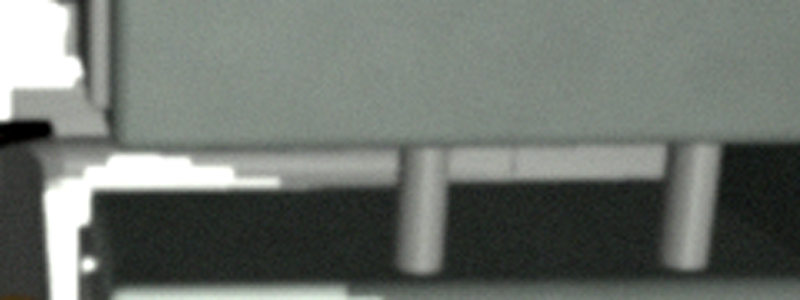

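```bash
python3 - <<'E'
from h import *
p=shot('wrist'); s=ctrl.get_state(); E=np.array(p['extrinsics'])
q=dict(p); D=np.eye(4); D[:3,3]=-(np.array([.4479,.0347,.2395])-s['eef_pos']); q['extrinsics']=E@D
w=ray(q,535.6,222,.0245); print('crease',w.round(4),'now',proj(p,w))
print('far end if moved',proj(p,[s['eef_pos'][0]+.068+.025,.033,.0365]))
print('bar px now pred .610/.654',proj(p,[.614,.033,.0785]),proj(p,[.658,.033,.0785]))
E
```

```text
crease [0.6243 0.0278 0.0245] now [np.float64(441.1321219532305), np.float64(238.95576714780503)]
far end if moved [np.float64(466.71167255017474), np.float64(236.08776240884634)]
bar px now pred .610/.654 [np.float64(450.2273496555905), np.float64(255.8194642382568)] [np.float64(530.8595501368216), np.float64(256.09510407869925)]
```

The faint line at crop (513,160), column 474, is the spacer's far end, since the bend projects to column 441. It is following with about 3 mm of lag, so I'll keep going.

{"api": "send_rows", "payload": {
  "rows": "0 0 0 0 -1.5 0 -1;0 0 0 0 -3 0.1 -1;0 0 0 0 -4.5 0.1 -1;0 0 0 0 -6 0.2 -1;0 0 0 0 -7.5 0.2 -1;0 0 0 0 -9 0.3 -1;0 0 0 0 -10.5 0.3 -1"
}}

```text
time: 19.73
eef_pos: [0.5333, 0.0318, 0.1739]
tcp_rot: [0.705, 0.709, 0.001, 0.001]
contact_force: [3.2, -0.4, 4.7]
opening: 0.174
finger_force: 98.9
```

```bash
cat > f.py <<'E'
from h import *
F=[]
for i in range(3):
    p=shot('wrist'); s=ctrl.get_state();F.append(s['contact_force'])
print(s['eef_pos'].round(4),R.from_quat(s['tcp_rot']).as_matrix()[:,2].round(4),'F',np.mean(F,0).round(2),s['wrist_torque'].round(2),s['time'],find(p,'spacer')[:2])
E
python3 f.py
```

```text
[0.5332 0.0318 0.1739] [ 2.6e-03 -1.0e-04 -1.0e+00] F [2.11 0.03 6.6 ] [ 0.06 -1.28 -0.01] 19.875 [(0.61, [0.5369, 0.0399, 0.1913], [334, 355])]
```

{"api": "send_rows", "payload": {
  "rows": "0 0 0 0 -1.5 0.2 -1;0 0 0 0 -3 0.3 -1;0 0 0 0 -4.5 0.4 -1;0 0 0 0 -6 0.5 -1;0 0 0 0 -7.5 0.6 -1;0 0 0 0 -9 0.7 -1;0 0 0 0 -10.5 0.8 -1;0 0 0 0 -12 0.8 -1"
}}

```text
time: 20.92
eef_pos: [0.5211, 0.0317, 0.1729]
tcp_rot: [0.705, 0.709, 0.001, 0.001]
contact_force: [2.5, -0.2, 6.4]
opening: 0.174
finger_force: 98.7
```

```bash
python3 f.py
```

```text
[0.521  0.0317 0.1729] [ 2.1e-03 -2.0e-04 -1.0e+00] F [ 2.77 -0.39  5.94] [ 0.   -1.23 -0.02] 21.075 [(0.69, [0.6047, 0.0309, 0.0349], [452, 239])]
```

{"api": "send_rows", "payload": {
  "rows": "0 0 0 0 -1.5 0.3 -1;0 0 0 0 -3 0.4 -1;0 0 0 0 -4.5 0.5 -1;0 0 0 0 -6 0.6 -1;0 0 0 0 -7.5 0.8 -1;0 0 0 0 -9 0.9 -1;0 0 0 0 -10.5 1.0 -1;0 0 0 0 -12 1.1 -1"
}}

```text
time: 22.12
eef_pos: [0.5095, 0.0315, 0.1721]
tcp_rot: [0.705, 0.709, 0.001, 0.001]
contact_force: [3.2, -0.7, 6.6]
opening: 0.173
finger_force: 98.8
```

```bash
python3 f.py
```

```text
[0.5094 0.0316 0.1721] [ 3.3e-03 -3.0e-04 -1.0e+00] F [ 2.92 -0.19  6.02] [-0.01 -1.3  -0.05] 22.275 [(0.9, [0.5633, 0.0338, 0.0319], [405, 233])]
```

{"api": "send_rows", "payload": {
  "rows": "0 0 0 0 -1.5 0.2 -1;0 0 0 0 -3 0.4 -1;0 0 0 0 -4.5 0.5 -1;0 0 0 0 -6 0.6 -1;0 0 0 0 -7.5 0.7 -1;0 0 0 0 -9 0.8 -1;0 0 0 0 -10.5 0.9 -1;0 0 0 0 -12 1.0 -1"
}}

```text
time: 23.32
eef_pos: [0.4977, 0.0315, 0.1713]
tcp_rot: [0.705, 0.709, 0.001, 0.002]
contact_force: [3.4, -0.4, 6.6]
opening: 0.172
finger_force: 98.8
```

```bash
python3 f.py
```

```text
[0.4977 0.0315 0.1714] [ 4.1e-03 -3.0e-04 -1.0e+00] F [2.97 0.11 6.8 ] [-0.01 -1.32 -0.01] 23.475 [(0.58, [0.5549, 0.0399, 0.0336], [411, 225])]
```

{"api": "send_rows", "payload": {
  "rows": "0 0 0 0 -1.5 0.1 -1;0 0 0 0 -3 0.2 -1;0 0 0 0 -4.5 0.3 -1;0 0 0 0 -6 0.4 -1;0 0 0 0 -7.5 0.5 -1;0 0 0 0 -9 0.6 -1;0 0 0 0 -10.5 0.7 -1;0 0 0 0 -12 0.8 -1"
}}

```text
time: 24.52
eef_pos: [0.4859, 0.0314, 0.1706]
tcp_rot: [0.705, 0.709, 0.002, 0.002]
contact_force: [3.6, -0.3, 7.5]
opening: 0.174
finger_force: 98.9
```

```bash
python3 f.py
```

```text
[0.4858 0.0314 0.1706] [ 4.4e-03 -3.0e-04 -1.0e+00] F [2.8  0.13 7.31] [-0.   -1.41 -0.04] 24.675 [(0.56, [0.5529, 0.037, 0.0292], [425, 227]), (0.55, [0.4876, 0.0391, 0.1849], [327, 350])]
```

{"api": "send_rows", "payload": {
  "rows": "0 0 0 0 -1.5 0.1 -1;0 0 0 0 -3 0.2 -1;0 0 0 0 -5 0.3 -1;0 0 0 0 -7 0.4 -1;0 0 0 0 -9 0.5 -1;0 0 0 0 -11 0.6 -1;0 0 0 0 -13 0.7 -1;0 0 0 0 -14 0.8 -1"
}}

```text
time: 25.72
eef_pos: [0.4718, 0.0313, 0.1698]
tcp_rot: [0.705, 0.709, 0.002, 0.002]
contact_force: [2.7, -0.1, 7.0]
opening: 0.171
finger_force: 98.9
```

```bash
python3 f.py
```

```text
[0.4718 0.0313 0.1698] [ 4.4e-03 -3.0e-04 -1.0e+00] F [2.77 0.24 7.09] [ 0.01 -1.43 -0.03] 25.875 [(0.92, [0.5506, 0.041, 0.0308], [445, 222])]
```

{"api": "send_rows", "payload": {
  "rows": "0 0 0 0 -2 0.1 -1;0 0 0 0 -4 0.3 -1;0 0 0 0 -6 0.4 -1;0 0 0 0 -8 0.5 -1;0 0 0 0 -10 0.6 -1;0 0 0 0 -12 0.7 -1;0 0 0 0 -14 0.8 -1;0 0 0 0 -16 0.9 -1"
}}

```text
time: 26.92
eef_pos: [0.4558, 0.0312, 0.1689]
tcp_rot: [0.705, 0.709, 0.002, 0.002]
contact_force: [3.0, 0.2, 6.6]
opening: 0.171
finger_force: 98.9
```

```bash
python3 f.py; python3 - <<'E'
from h import *
p=shot('wrist','w9.png')
g=cv2.cvtColor(p['color'],cv2.COLOR_RGB2GRAY)
print(' ',*range(400,500,4))
for r in range(214,262,2): print(r,*g[r,400:500:4])
print(proj(p,[.562,.033,.018]),proj(p,[.522+.025,.033,.030]),proj(p,[.522+.025,.041,.030]))
E
```

```text
[0.4557 0.0312 0.1689] [ 4.2e-03 -3.0e-04 -1.0e+00] F [2.32 0.25 7.53] [-0.01 -1.42 -0.03] 27.075 [(0.8, [0.5334, 0.0383, 0.0269], [441, 225])]
  400 404 408 412 416 420 424 428 432 436 440 444 448 452 456 460 464 468 472 476 480 484 488 492 496
214 73 74 78 74 80 79 83 85 88 85 93 96 96 101 102 102 105 106 114 121 123 111 72 58 67
216 84 85 84 84 80 78 76 73 75 72 70 72 72 70 66 71 73 74 80 118 121 121 112 69 52
218 119 122 121 119 115 114 113 112 112 108 107 107 101 99 94 93 91 91 87 105 122 121 120 106 63
220 123 127 131 131 128 128 129 127 129 127 125 126 127 126 123 124 123 122 122 116 116 118 118 118 101
222 122 127 128 125 128 127 124 123 124 125 125 127 127 125 125 127 125 124 125 124 116 120 116 116 118
224 121 126 127 125 124 124 101 102 101 99 97 121 125 125 124 122 126 125 127 122 118 118 117 118 118
226 123 125 127 126 126 117 38 35 38 33 34 91 125 124 125 125 125 123 125 118 118 120 118 118 120
228 122 123 121 122 121 105 35 35 35 38 30 57 125 123 124 124 125 123 124 116 122 121 121 121 121
230 94 96 98 97 90 84 63 65 65 69 66 62 125 124 124 123 123 125 127 120 122 121 
[... 1015 characters left out ...]
 57 55 58 57
252 210 210 209 211 211 211 212 212 212 212 212 210 211 209 210 210 211 210 213 209 83 61 56 57 58
254 213 213 212 212 212 214 212 213 212 213 213 214 213 213 212 212 213 213 211 209 78 68 55 57 61
256 208 210 208 209 209 210 209 210 209 210 211 211 211 209 210 210 210 211 209 204 67 74 59 56 60
258 207 208 207 206 206 207 207 206 206 206 206 205 205 206 206 206 204 206 204 198 59 73 66 57 56
260 207 206 207 206 208 207 204 206 207 205 205 206 205 205 205 206 206 204 204 196 73 69 71 54 57
[np.float64(479.9887462410675), np.float64(230.36229952902985)] [np.float64(463.51054122282807), np.float64(234.84494682306894)] [np.float64(464.72044682031446), np.float64(222.7029274949174)]
```

{"api": "send_rows", "payload": {
  "rows": "0 0 0 0 -2 0.1 -1;0 0 0 0 -4 0.2 -1;0 0 0 0 -6 0.3 -1;0 0 0 0 -8 0.4 -1;0 0 0 0 -8 0.4 -1;0 0 0 0 -8 -0.4 -1;0 0 0 0 -8 -1.2 -1;0 0 0 0 -8 -4 -1"
}}

```text
time: 28.18
eef_pos: [0.444, 0.0316, 0.1698]
tcp_rot: [0.705, 0.709, -0.002, -0.003]
contact_force: [0.2, -0.2, -1.8]
opening: 0.171
finger_force: 97.7
```

{"api": "send_rows", "payload": {
  "rows": "0 0 0 0 0 -15 -1;0 0 0 0 0 -35 -1;0 0 0 0 0 -55 -1;0 0 0 0 0 -67 -1;0 0 0 0 0 -67 -1"
}}

```text
time: 28.8
eef_pos: [0.4462, 0.0313, 0.239]
tcp_rot: [0.705, 0.709, -0.0, 0.0]
contact_force: [-0.5, 0.1, -2.2]
opening: 0.173
finger_force: 97.7
```

```bash
python3 - <<'E'
from h import *
p=shot('wrist','w10.png')
print(find(p,'spacer')[:2],find(p,'tie_bar')[:1],find(p,'holder')[:3],find(p,'rod_toe')[:2])
s=ctrl.get_state();print(s['eef_pos'].round(4),R.from_quat(s['tcp_rot']).as_matrix().round(3),s['contact_force'])
q=shot('top','t10.png');print(find(q,'spacer')[:2])
E
```

```text
[(0.73, [0.5149, 0.0353, 0.028], [407, 209]), (0.44, [0.4483, 0.0367, 0.2539], [328, 359])] [(0.74, [0.5824, 0.0356, 0.0864], [524, 226])] [] [(0.69, [0.4509, 0.0375, 0.2538], [337, 356])]
[0.4457 0.0314 0.2374] [[-0.006  1.    -0.002]
 [ 1.     0.006  0.   ]
 [ 0.    -0.002 -1.   ]] [-1.01283574  0.10504192 -1.57019567]
[]
```

{"api": "send_rows", "payload": {
  "rows": "0 0 0.5 30 4 0 -1;0 0 1 65 9 0 -1;0 0 1.5 100 14 0 -1;0 0 2 135 18 0 -1;0 0 3 165 22 0 -1;0 0 3.5 190 26 0 -1;0 0 3.5 207.3 27.8 0 -1;0 0 3.5 207.3 27.8 0 -1"
}}

```text
time: 30.15
eef_pos: [0.4728, 0.2393, 0.2382]
tcp_rot: [0.726, 0.688, -0.0, -0.0]
contact_force: [-0.1, -1.0, -0.9]
opening: 0.178
finger_force: 97.7
```

```bash
python3 - <<'E'
from h import *
p=shot('wrist','w11.png'); s=ctrl.get_state();print(s['eef_pos'].round(4),R.from_quat(s['tcp_rot']).as_matrix().round(3),s['contact_force'],s['time'])
cv2.imwrite('pics/w11c.png',cv2.resize(p['color'][130:310,250:490,::-1],(800,600),interpolation=cv2.INTER_CUBIC))
for t in ('holder','spacer'):print(find(p,t)[:2])
# expected foot/heel/toe pixels for un-tilted rod (tip, heel pad) at offset +2.5mm y
Rm=R.from_quat(s['tcp_rot']).as_matrix(); ax=Rm[:,1];ay=Rm[:,0];h=s['eef_pos']+ay*.0025
for n,a,z in(('heel foot',0,-.128),('toe foot tip',.075,-.128),('toe pad',.068,-.139)):print(n,np.round(proj(p,h+ax*a+[0,0,z]),1))
g=cv2.cvtColor(p['color'],cv2.COLOR_RGB2GRAY);hs=cv2.cvtColor(p['color'],cv2.COLOR_RGB2HSV)
m=((hs[...,0]>4)&(hs[...,0]<18)&(hs[...,1]>120)).astype(np.uint8);m[280:]=0
m=cv2.morphologyEx(m,cv2.MORPH_CLOSE,np.ones((25,25)));c=max(cv2.findContours(m,0,2)[0],key=cv2.contourArea);r=cv2.minAreaRect(c);print(r,cv2.boxPoints(r).round())
E
```

```text
[0.4728 0.2387 0.2382] [[ 0.054  0.999 -0.001]
 [ 0.999 -0.054 -0.001]
 [-0.001 -0.001 -1.   ]] [-0.08249943  0.23015167 -1.91855307] 30.2
[(0.58, [0.4246, 0.375, 0.0044], [251, 39]), (0.55, [0.502, 0.2536, 0.0004], [355, 189])]
[]
heel foot [322.5 238.8]
toe foot tip [444.2 238.8]
toe pad [428.6 234.2]
((361.236572265625, 207.47161865234375), (68.10264587402344, 162.1253662109375), 89.4974136352539) [[280. 174.]
 [442. 173.]
 [443. 241.]
 [280. 242.]]
```

```bash
python3 - <<'E'
from h import *
p=shot('wrist')
hs=cv2.cvtColor(p['color'],cv2.COLOR_RGB2HSV);S=hs[...,1].astype(int)
print('   ',*range(316,456,7))
for r in range(222,256,2): print(r,*S[r,316:456:7])
E
```

```text
316 323 330 337 344 351 358 365 372 379 386 393 400 407 414 421 428 435 442 449
222 149 126 124 137 133 135 157 137 139 126 133 129 131 158 133 117 123 146 39 26
224 146 132 132 131 126 137 129 129 129 155 131 147 149 139 128 135 120 134 39 28
226 120 121 125 128 139 157 142 143 149 143 141 133 139 140 122 66 26 80 42 30
228 28 28 32 134 127 132 128 124 122 123 125 119 121 119 121 41 22 14 40 31
230 9 9 7 76 76 59 69 53 54 49 45 46 37 37 39 4 4 7 45 31
232 8 6 8 9 10 9 12 0 6 9 6 9 3 6 9 3 9 6 27 33
234 53 8 9 5 3 8 5 5 10 10 5 5 8 3 8 5 8 2 12 29
236 11 15 6 5 7 5 7 5 7 5 7 2 5 7 5 5 5 5 7 32
238 13 0 3 7 6 6 6 6 6 8 6 6 6 8 8 8 4 4 7 32
240 4 11 3 4 8 8 6 6 4 8 4 6 6 4 8 6 4 2 7 30
242 4 7 4 5 6 6 4 4 6 9 4 7 7 4 9 7 4 7 24 25
244 12 7 7 7 11 9 9 7 9 4 5 9 9 13 13 15 15 17 43 23
246 4 4 4 21 23 32 31 36 28 29 33 40 37 35 35 46 47 45 36 23
248 13 7 20 23 28 37 33 32 25 21 21 31 30 27 30 39 40 36 36 26
250 10 8 9 20 25 32 28 27 23 21 20 26 30 27 33 40 37 37 37 25
252 10 4 16 22 26 28 25 30 23 19 20 26 27 27 35 37 37 35 35 24
254 10 11 14 21 28 27 25 29 23 17 20 24 25 28 36 36 40 35 31 27
```

{"api": "send_rows", "payload": {
  "rows": "0 0 0 0 0 15 -1;0 0 0 0 0 30 -1;0 0 0 0 0 45 -1;0 0 0 0 0 60 -1;0 0 0 0 0 75 -1;0 0 0 0 0 86 -1;0 0 0 0 0 90 -1;0 0 0 0 0 90 -1"
}}

```text
time: 31.35
eef_pos: [0.473, 0.2388, 0.1485]
tcp_rot: [0.726, 0.687, -0.0, -0.0]
contact_force: [-0.6, 1.0, -1.7]
opening: 0.176
finger_force: 97.7
```

{"api": "send_rows", "payload": {
  "rows": "0 0 0 0 0 0.6 -1;0 0 0 0 0 1.2 -1;0 0 0 0 0 1.8 -1;0 0 0 0 0 2.4 -1;0 0 0 0 0 2.4 -1"
}}

```text
time: 31.98
eef_pos: [0.4729, 0.2388, 0.1461]
tcp_rot: [0.726, 0.687, -0.0, -0.0]
contact_force: [0.0, 0.6, -1.4]
opening: 0.173
finger_force: 97.7
```

{"api": "send_rows", "payload": {
  "rows": "0 0 0 0 0 0.5 -1;0 0 0 0 0 1 -1;0 0 0 0 0 1 -1;0 0 0 0 0 1 -1"
}}

```text
time: 32.48
eef_pos: [0.4729, 0.2388, 0.1451]
tcp_rot: [0.726, 0.687, -0.0, -0.0]
contact_force: [-0.1, 0.1, -1.3]
opening: 0.171
finger_force: 97.7
```

{"api": "send_rows", "payload": {
  "rows": "0 0 0 0 0 0 -0.5;0 0 0 0 0 0 -0.3;0 0 0 0 0 0 0.1;0 0 0 0 0 0 0.6;0 0 0 0 0 0 1;0 0 0 0 0 0 1;0 0 0 0 0 0 1;0 0 0 0 0 0 1"
}}

```text
time: 33.48
eef_pos: [0.4729, 0.2388, 0.1451]
tcp_rot: [0.726, 0.687, -0.0, -0.0]
contact_force: [-0.3, 0.3, -0.2]
opening: 0.998
finger_force: 0.0
```

{"api": "send_rows", "payload": {
  "rows": "0 0 0 0 0 -15 1;0 0 0 0 0 -35 1;0 0 0 0 0 -65 1;0 0 0 0 0 -110 1;0 0 0 0 0 -110 1;0 0 0 0 0 -110 1"
}}

```text
time: 34.22
eef_pos: [0.4728, 0.2387, 0.2556]
tcp_rot: [0.726, 0.687, 0.0, 0.0]
contact_force: [0.5, -0.6, 0.2]
opening: 1.002
finger_force: 0.0
```

```bash
python3 - <<'E'
from h import *
p=shot('wrist','w12.png');q=shot('top','t12.png')
for t in ('spacer','rod_grip','rod','holder'):print(t,find(p,t)[:2],find(q,t)[:3])
s=ctrl.get_state();print(s['eef_pos'],s['contact_force'],s['time'])
print('expected handle top px',proj(p,[.4725,.2415,.181]))
g=p['color'];print('diff to w1 handle region');
hs=cv2.cvtColor(g,cv2.COLOR_RGB2HSV)
print('  ',*range(304,356,4))
for r in range(228,296,5): print(r,*hs[r,304:356:4,1])
t=q['color'].astype(int)[215:260,265:315].sum(2)//3
t0=cv2.imread('pics/top0.png').astype(int)[215:260,265:315].sum(2)//3
d=abs(t-t0)>25;ys,xs=np.where(d);print('top diff',len(xs),xs.min()+265,xs.max()+265,ys.min()+215,ys.max()+215) if len(xs) else 0
print(ray(q,(xs.min()+xs.max())/2+265,(ys.min()+ys.max())/2+215,.025))
E
```

```text
spacer [(0.8, [0.516, 0.0408, 0.0297], [378, 408])] []
rod_grip [(0.62, [0.4756, 0.2422, 0.1591], [326, 251])] [(0.68, [0.4864, -0.2521, 0.0994], [412, 240]), (0.57, [0.4899, 0.2409, 0.0215], [204, 243])]
rod [(0.87, [0.4788, 0.2426, 0.1505], [332, 245])] []
holder [(0.92, [0.5057, 0.2497, 0.0146], [359, 192]), (0.85, [0.4214, 0.3769, 0.0053], [249, 40])] [(0.84, [0.5146, 0.2231, 0.0056], [213, 234]), (0.83, [0.4653, 0.373, 0.0043], [152, 254]), (0.83, [0.6603, -0.2453, 0.0065], [402, 176])]
[0.47283607 0.23874388 0.25478905] [0.06838294 0.0888858  0.26355637] 34.725
expected handle top px [np.float64(321.04281799885507), np.float64(265.8439006500136)]
diff to w1 handle region
   304 308 312 316 320 324 328 332 336 340 344 348 352
228 149 128 112 115 103 103 112 106 121 133 140 146 154
233 137 145 117 109 105 116 112 107 109 148 144 147 148
238 58 51 103 115 112 105 112 110 102 36 25 29 34
243 27 30 108 113 107 110 114 104 121 39 27 33 34
248 24 35 103 115 111 104 115 115 115 48 33 34 32
253 26 42 117 118 115 119 118 114 117 57 35 33 30
258 30 42 116 119 118 117 117 116 119 58 28 31 30
263 29 43 115 117 119 117 118 119 120 56 34 34 33
268 31 47 120 116 118 115 116 119 117 54 31 33 34
273 36 47 118 116 121 117 117 117 122 52 33 30 29
278 31 35 84 95 94 96 94 99 96 41 31 34 30
283 31 31 25 20 18 21 26 32 34 30 33 29 27
288 30 30 25 21 22 20 21 25 33 29 28 29 26
293 30 29 24 25 25 20 25 26 30 30 29 29 28
top diff 7 265 307 222 257
[0.49904594 0.04322114 0.025     ]
```

```bash
python3 -c "
from plant import ctrl
print(ctrl.sign_off())"
```

```text
the job is handed in; nothing more can be done
None
```

I dragged the spacer out with the rod; it lies on the front tray with its centre about 45 mm in front of the gap's mouth. The rod is back upright in the wooden holder and released, and I handed the job in at about 35 s; the sign-off returned no verdict.

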